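# Raise the stud finder on the telescopic mast and hold it at the second stop

### The arm

A 7-joint arm with a two-finger parallel gripper is mounted at the origin on the work surface. World frame = base frame: x ahead of the robot, y to its left, z up, the work surface at z = 0. Lengths are in m, angles in rad, forces in N, time in s.
With the tool pointing down it reaches from about 0.4 to 0.875 m from the base axis. Payload 6.5 kg.
Tool frame: the origin (TCP) lies at the centre of the arm's flange, where the gripper is bolted on; the fingertips stand 173 mm ahead of it and the grasp point (between the pads) lies 155 mm ahead of it; z points along the fingers, y is the line along which they close (so a half turn about z gives the same grasp; the last joint's range is limited). The gripper opens to 85 mm and grips with 20 to 120 N. Pads are 22 mm wide; open, the fingers measure 114 mm over their backs; the gripper's body (76 mm by 85 mm) begins 54 mm behind the grasp point. The pads swing forward as they close: fully open they stand 13 mm farther back than shut.
Start: joints at [1.267, 0.536, -0.004, 1.538, 0.003, 1.067, -0.071], TCP at [0.153, -0.632, 0.405] pointing down, gripper open.
Joint ranges: [-2.7, 2.7], [-0.37, 2.16], [-1.27, 1.26], [0.24, 2.4], [-1.31, 4.45], [0.19, 1.91], [-2.76, 2.76]. Speed limits (rad/s): [2.39, 2.39, 3.14, 3.14, 3.14, 3.14, 3.14].

### API

Orientations are given as [roll, pitch, yaw] about the fixed x, y, z axes, in that order (R = Rz(yaw) Ry(pitch) Rx(roll)).
In Python, from rig import robot, snapshot, camera_info, close_job gives the robot as it stands.
- The arm moves only by the tool arm_command, never from a script. Its argument "series" is one flat list of numbers, 6 for each row, row after row: the shift along the tool's x, y, z scaled (see below), then the turn, a rotation vector about the tool's x, y, z scaled (see below). In form: [dx, dy, dz, wx, wy, wz, dx, dy, dz, wx, wy, wz, ...]. A call has 1 to 10 rows; each row is the pose to reach, as a shift and turn from the pose commanded when the call began, along the tool's axes at that moment, turning the shorter way round; what a row does not reach only later rows make up. The controller multiplies each number of a shift by 30 cm and each number of a turn by pi rad. A row lasts 1/8 s, in which the tool goes at most 62.5 mm and 10.7 degrees, less where a joint would pass 70% of its speed; a pose out of reach is approached as far as the arm can. A call with a number of a shift or a turn outside -1 to 1 is refused whole. A call with a gripper value outside its range is refused whole. "fingers" is the opening, from -1 (shut) to 1 (fully open), set as the call begins (left out, the last holds). The fingers move at their own pace and stop on an object; the grip force is fixed at half the most. Time passes only in rows, so rows that repeat a pose let the fingers close. It gives the time, the measured TCP pose, the force, the opening and the grip force at its end, in the units of the state.
- robot.get_obs(): the state, without advancing time (a new reading comes with each control period).
- snapshot(name): name is "side" or "top"; returns the picture (400x640x3 uint8, red, green, blue); there is no depth.
- camera_info(name): a dict with "K" (3x3 intrinsics, pixels), "position" and "rotation" of the camera in the world. Camera axes: x right, y down, z forward; pixel columns grow to the right and rows downward; lengths in m; the calibration is good to about 2 mm. A picture is of the moment at which its call begins. camera_info takes no time and is no camera call.
- close_job(): hands the job in; it is judged then, once.
The state is a dict: "time_s": time; "qpos": joint angles; "qd": joint speeds; "joint_torque": joint torques, N m; "position": TCP position; "eef_rot": TCP orientation; "ft_force": force on the tool from outside, world axes, zero at the start; "moment": the same for the moment, N m; "gripper_width": finger opening in m; "grip_force": force on a finger pad.
Only numpy, scipy, OpenCV 4.12 (cv2) and the standard library are available. Lean on these libraries where they do the work, as an engineer would, in place of code of your own. Each camera call takes 0.05 s, during which the arm holds its last target. There are 200 camera calls.

### The job

Set the clear stud finder flat on the mast's narrow teal rubber ledge, right way up, centred and lengthwise along it, and let go of it. Then push the red release button all the way down and pull the mast up by its yellow knob, past the first stop to the second, so that both tubes are fully out with the finder riding on the ledge. The mast sinks if it is let go, so finish still gripping the knob and holding it up there at the full height; leave the other tools and parts on the table where they are.

Things in the scene. Friction and masses are not known exactly. Their poses are not given: they have to be found in the camera images.
- finder: Loose clear acrylic box-shaped stud finder with a green circuit board and orange marks: 46 mm (own x) by 110 mm (own y, its long axis) by 30 mm high (own z), 0.10 to 0.21 kg. Origin at the centre of its underside. It starts flat on the table at the left or right of the mast; its two 46 mm-apart sides can be gripped from above.
- mast: Telescopic mast fixed to the table. Origin on the table at the centre of its 160 mm square foot; z up. Closed: tubes on the z axis, black cross arm 18 mm wide, top at z 128 mm, along y from -80 to +115 mm; ledge on its +y end, knob on its -y end. Black collar (60 mm across, top 105 mm) with a 28 mm wide arm towards -x, the red button at its end, 80 mm from the axis.
- ledge: Narrow teal rubber ledge on the cross arm: 26 mm (x) by 90 mm (y), 8 mm thick, flat, level, no lips. Origin at the centre of its TOP face; axes parallel to the mast's. At mast-frame (0, 70, 136) mm while closed; rises with the upper tube. The centred finder overhangs it by 10 mm on every side.
- pull_knob: Upright yellow block on the cross arm to pull the mast by: 24 mm (x) by 30 mm (y) by 58 mm high. Origin at the centre of its foot, at mast-frame (0, -65 mm, 128 mm) while closed; axes parallel to the mast's. Grip it from above across its 24 mm (x) sides.
- knob_grip (a point): Point inside the yellow knob to grip at: on its axis, 34 mm above its foot and 24 mm below its top.
- button_top (a point): Centre of the top face of the red release button (28 mm diameter), at mast-frame (-80 mm, 0, 112 mm) while up; pushed straight down from above.
- release_button (a joint): How far the red button is pushed down: 0 up (mast locked), 0.008 m at its bottom stop (2 mm of it still stand out of its black housing). Needs about 3 N, has no spring and stays down where it is left. The mast unlocks from about 0.006.
- upper_tube (a joint): How far the upper tube is drawn out of the lower one: 0 closed, 0.060 m fully out. Slides out first, straight up without turning, with about 1 N friction besides the weight of its parts (0.25 kg) and the finder; its end is the first stop.
- lower_tube (a joint): How far the lower tube is drawn out of the foot: 0 closed, 0.060 m fully out. It follows once the upper tube is at its end and takes about 5 N more; its end is the second, hard stop (total lift 120 mm). Both tubes sink back if the knob is let go.
- mug: White mug 80 mm across, 95 mm high, with wooden dowels standing out to about 150 mm; origin under its centre. A bystander, on the other side of the mast from the finder.
- mallet: Blue plastic mallet with black rubber head, 300 mm long, lying flat, 60 mm high; origin on the table at the handle near the head, x towards the head. A bystander.
- screwdriver: Chrome ratchet screwdriver, 200 mm long, lying flat, 30 mm high; origin under its middle, x towards the bit. A bystander.
- pin1: Nickel shelf pin, 18 mm flange on the table with a 7 mm pin standing up, 23 mm high; origin under its centre. A bystander.
- pin2: Nickel shelf pin, 18 mm flange on the table with a 7 mm pin standing up, 23 mm high; origin under its centre. A bystander.
- pin3: Nickel shelf pin, 18 mm flange on the table with a 7 mm pin standing up, 23 mm high; origin under its centre. A bystander.
- pin4: Nickel shelf pin, 18 mm flange on the table with a 7 mm pin standing up, 23 mm high; origin under its centre. A bystander.

How it is judged:
By the outcome, as a careful person would: the job done as asked, in the order asked, and still so for the second after the job is handed in, while the arm keeps its last pose, push and grip.
It also fails if it takes over 72 s, if anything falls off the work surface, if the arm or the gripper's body presses on something with over 40 N, if the wrist force passes 120 N, or if a joint passes its speed limit or range.

## Working session

There is one attempt and no reset: what is moved stays moved. The work goes in short steps, Python scripts to look and compute and a tool call to move; the robot and the scene stay as the last step left them, time stands still between calls to the robot, and variables do not carry over. Pictures are saved under pics/ and viewed, at most 10 in all, crops included, and the job is handed in when it is done.

Besides the shell and the picture viewer there is one more tool, called after "Request:" as name(argument=value, ...), one argument or row to a line, values as JSON. arm_command: Moves the arm, as the interface text tells. Shifts and turns lie within -1 to 1; 1 stands for 30 cm of shift or pi rad of turn. Its arguments: {"type":"object","properties":{"series":{"type":"array"},"fingers":{"type":"number"}},"required":["series"]}

```bash
ls; mkdir -p pics
python3 - <<'E'
from rig import robot, snapshot, camera_info
import cv2
for n in ("top","side"):
    cv2.imwrite(f"pics/{n}0.png", snapshot(n)[:,:,::-1]); c=camera_info(n); print(n,c)
o=robot.get_obs(); print(o)
E
```

```text
pics
top {'K': array([[470.29695432,   0.        , 321.29317653],
       [  0.        , 470.29695432, 195.84066547],
       [  0.        ,   0.        ,   1.        ]]), 'position': array([0.43855174, 0.01962244, 1.14071088]), 'rotation': array([-2.98087227, -0.01006961, -1.54092218])}
side {'K': array([[393.46827319,   0.        , 322.40557042],
       [  0.        , 393.46827319, 194.87731795],
       [  0.        ,   0.        ,   1.        ]]), 'position': array([ 0.36561116, -0.61177769,  0.68149321]), 'rotation': array([-2.29378435e+00,  2.00474817e-03, -4.13819693e-01])}
{'time_s': 0.1, 'qpos': array([ 1.26682433,  0.53712693, -0.00441458,  1.53875088,  0.00260203,
        1.06730443, -0.07120166]), 'qd': array([-0.00087515, -0.0020869 ,  0.00130378, -0.00261317,  0.00139521,
       -0.00163762,  0.00029207]), 'joint_torque': array([ 2.79126893e-03, -5.84572256e+01,  1.05181798e+00, -2.59778917e+01,
        1.26255865e-02,  4.64779368e-03, -2.67430340e-05]), 'position': array([ 0.15302536, -0.63143327,  0.40388618]), 'eef_rot': array([-3.14001408e+00,  1.30967648e-04,  2.37822417e-01]), 'ft_force': array([-0.43680355,  0.45363786, -0.06220671]), 'moment': array([ 0.00132316,  0.02391279, -0.02492041]), 'grip_force': 0.0, 'gripper_width': 0.0853506464771039}
```

View pics/top0.png

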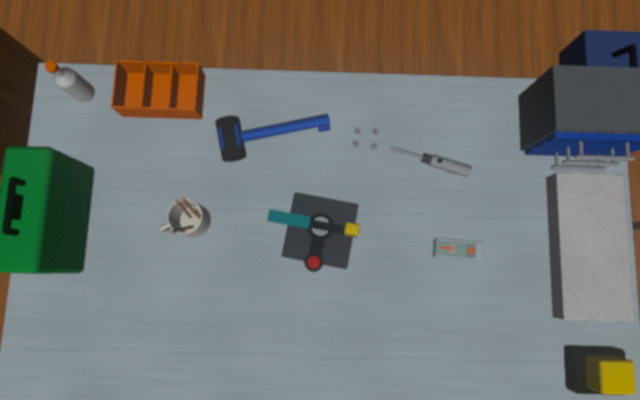

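View pics/side0.png

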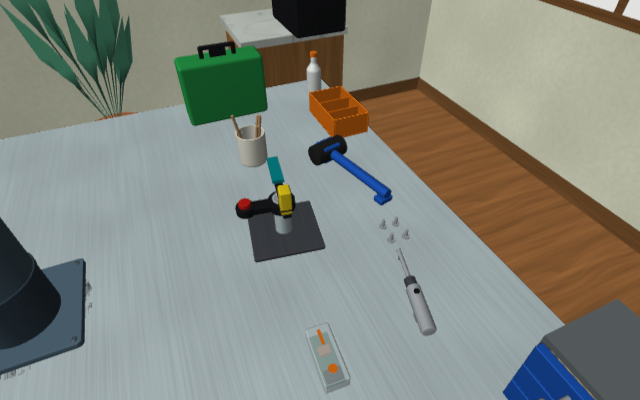

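```bash
cat > h.py <<'E'
import numpy as np, cv2
from rig import robot, snapshot, camera_info
from scipy.spatial.transform import Rotation as R
def cam(n):
    c=camera_info(n); return np.array(c["K"]),np.array(c["position"]),R.from_euler("xyz",c["rotation"]).as_matrix()
def cast(n,px,z):
    K,p,M=cam(n); d=M@np.linalg.inv(K)@np.array([px[0],px[1],1.]); return p+d*(z-p[2])/d[2]
def proj(n,X):
    K,p,M=cam(n); v=K@(M.T@(np.array(X)-p)); return v[:2]/v[2]
def two(a,b):
    A=[];B=[]
    for n,px in (("top",a),("side",b)):
        K,p,M=cam(n); d=M@np.linalg.inv(K)@np.array([px[0],px[1],1.]); d/=np.linalg.norm(d)
        P=np.eye(3)-np.outer(d,d); A.append(P);B.append(P@p)
    return np.linalg.lstsq(np.vstack(A),np.hstack(B),rcond=None)[0]
def blobs(im,lo,hi,box):
    x0,y0,x1,y1=box; h=cv2.cvtColor(im,cv2.COLOR_RGB2HSV)
    m=np.zeros(im.shape[:2],np.uint8); m[y0:y1,x0:x1]=cv2.inRange(h,lo,hi)[y0:y1,x0:x1]
    cs,_=cv2.findContours(m,cv2.RETR_EXTERNAL,cv2.CHAIN_APPROX_NONE)
    return sorted(cs,key=cv2.contourArea)[::-1],m
def tool(target):  # world TCP target -> shift in scaled tool units
    o=robot.get_obs(); M=R.from_euler("xyz",o["eef_rot"]).as_matrix()
    return M.T@(np.array(target)-o["position"])/0.3
E
python3 - <<'E'
from h import *
t=cv2.imread("pics/top0.png")[:,:,::-1].copy(); s=cv2.imread("pics/side0.png")[:,:,::-1].copy()
C={"teal":((80,120,40),(100,255,255)),"yel":((20,150,60),(32,255,255)),"red":((0,170,60),(6,255,255))}
B={"top":(260,190,370,280),"side":(225,150,310,240)}
Z={"teal":.136,"yel":.186,"red":.112}
for k in C:
  for n,im in (("top",t),("side",s)):
    cs,m=blobs(im,*C[k],B[n])
    c=cs[0]; r=cv2.minAreaRect(c); M=cv2.moments(c); 
    print(k,n,cv2.contourArea(c),np.round(r[0],1),np.round(r[1],1),round(r[2],1),"cast",cast(n,r[0],Z[k]).round(4))
    print("   ", [tuple(cast(n,q,Z[k]).round(4)[:2]) for q in cv2.boxPoints(r)])
a=cv2.resize(t[225:270,420:495],None,fx=5,fy=5,interpolation=2)
b=cv2.resize(s[310:400,290:365],None,fx=5,fy=5,interpolation=2)
c=cv2.resize(t[185:275,260:370],None,fx=5,fy=5,interpolation=2)[:450]
o=np.zeros((600,800,3),np.uint8); o[:225,:375]=a;o[:450,375+25:775]=b
cv2.imwrite("pics/crop.png",o[:,:,::-1])
o=np.zeros((600,800,3),np.uint8); o[:450,:550]=c
d=cv2.resize(s[140:270,225:335],None,fx=2.2,fy=2.2,interpolation=2);o[:d.shape[0],555:555+d.shape[1]]=d
cv2.imwrite("pics/crop2.png",o[:,:,::-1])
E
```

```text
teal top 435.0 [289.  218.4] [41.4 12.6] 11.3 cast [0.5505 0.0821 0.136 ]
    [(np.float64(0.5445), np.float64(0.128)), (np.float64(0.5713), np.float64(0.124)), (np.float64(0.5564), np.float64(0.0361)), (np.float64(0.5298), np.float64(0.0405))]
teal side 270.5 [274.9 169.8] [27.2 11.6] 76.0 cast [0.5496 0.0766 0.136 ]
    [(np.float64(0.5448), np.float64(0.1279)), (np.float64(0.5726), np.float64(0.1279)), (np.float64(0.5541), np.float64(0.0289)), (np.float64(0.5285), np.float64(0.0297))]
yel top 138.0 [351.1 229.1] [13.3 12.4] 14.0 cast [ 0.5268 -0.048   0.186 ]
    [(np.float64(0.5174), np.float64(-0.032)), (np.float64(0.5421), np.float64(-0.0376)), (np.float64(0.5363), np.float64(-0.0641)), (np.float64(0.5117), np.float64(-0.0584))]
yel side 333.5 [284.7 199.3] [30.4 13.4] 81.3 cast [ 0.5207 -0.0802  0.186 ]
    [(np.float64(0.5184), np.float64(-0.0345)), (np.float64(0.5443), np.float64(-0.0391)), (np.float64(0.5227), np.float64(-0.1225)), (np.float64(0.4991), np.float64(-0.1178))]
red top 78.0 [313. 262.] [10. 10.] 90.0 cast [0.4599 0.0279 0.112 ]
    [(np.float64(0.4703), np.float64(0.0391)), (np.float64(0.4709), np.float64(0.0174)), (np.float64(0.4495), np.float64(0.0167)), (np.float64(0.4489), np.float64(0.0383))]
red side 99.0 [244. 204.] [10. 12.] 90.0 cast [0.4593 0.0203 0.112 ]
    [(np.float64(0.4517), np.float64(0.0411)), (np.float64(0.4754), np.float64(0.0306)), (np.float64(0.4668), np.float64(0.0001)), (np.float64(0.4436), np.float64(0.0103))]
```

View pics/crop.png

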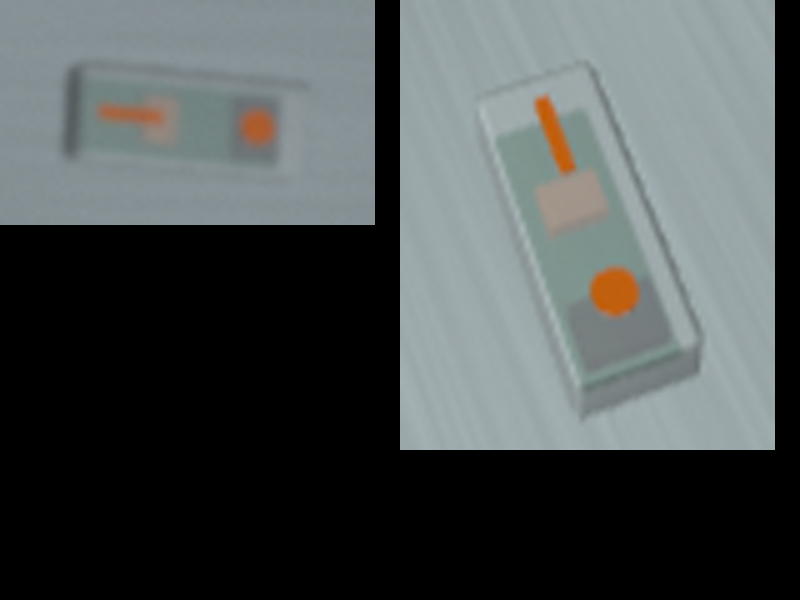

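View pics/crop2.png

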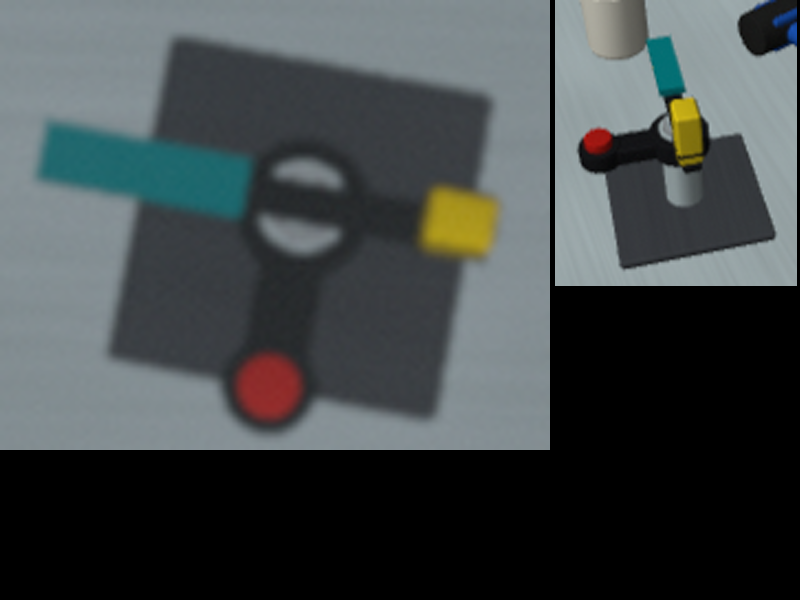

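Run:
```python
from h import *
def c2(u,v): return ((u+.5)/5-.5+260,(v+.5)/5-.5+185)
def cs_(u,v): return ((u-400+.5)/5-.5+290,(v+.5)/5-.5+310)
def ct(u,v): return ((u+.5)/5-.5+420,(v+.5)/5-.5+225)
foot=[cast("top",c2(*q),.008)[:2] for q in ((172,38),(490,97),(435,418),(108,355))]
L=[(80,80),(80,-80),(-80,-80),(-80,80)]
print("foot side lens",[np.linalg.norm(foot[i]-foot[i-1]).round(4) for i in range(4)])
teal=[cast("top",c2(*q),.136)[:2] for q in ((46,121),(252,157),(243,220),(37,180))]
LT=[(13,115),(13,25),(-13,25),(-13,115)]
but=[cast("top",c2(269,387),.112)[:2]]; LB=[(-80,0)]
def fit(P,Lc):
    P=np.array(P);Lc=np.array(Lc)/1000.; a=P.mean(0);b=Lc.mean(0)
    H=(Lc-b).T@(P-a); th=np.arctan2(H[0,1]-H[1,0],H[0,0]+H[1,1])
    M=np.array([[np.cos(th),-np.sin(th)],[np.sin(th),np.cos(th)]]); t=a-M@b
    r=(Lc@M.T+t-P)*1000; print(np.degrees(th).round(2),t.round(4),"res\n",r.round(1).tolist()); return th,t
fit(foot,L);fit(teal,LT);th,t=fit(foot+teal+but,L+LT+LB); fit(teal+but,LT+LB)
# side view checks, ledge top corners & knob top
M=np.array([[np.cos(th),-np.sin(th)],[np.sin(th),np.cos(th)]])
print("ledge corners in side",[proj("side",[*(M@np.array(l)/1000+t),.136]).round(1).tolist() for l in LT])
s=cv2.imread("pics/side0.png")[:,:,::-1].copy();tp=cv2.imread("pics/top0.png")[:,:,::-1].copy()
c=blobs(s,(80,120,40),(100,255,255),(225,150,310,240))[0][0]; print("teal side bbox",cv2.boundingRect(c))
print("finder")
top4=[cast("side",cs_(*q),.030)[:2] for q in ((479,101),(589,65),(700,339),(581,384))]
LF=[(-23,55),(23,55),(23,-55),(-23,-55)]
print(np.round(top4,4).tolist())
fth,ft=fit(top4,LF)
bot=[cast("side",cs_(*q),0)[:2] for q in ((582,418),(698,372))]; print("bottom near",np.round(bot,4).tolist())
M=np.array([[np.cos(fth),-np.sin(fth)],[np.sin(fth),np.cos(fth)]])
for z in (0,.03): print("proj in top crop",z,[((proj("top",[*(M@np.array(l)/1000+ft),z])-[420,225])*5+2).round(0).tolist() for l in LF])
for n,im,b in(("top",tp,(420,225,495,270)),("side",s,(290,310,365,400))):
    for c in blobs(im,(4,140,90),(20,255,255),b)[0][:2]:
        r=cv2.minAreaRect(c);print(n,np.round(r[0],1),np.round(r[1],1),cast(n,r[0],.03).round(4))
```

```text
foot side lens [np.float64(0.1564), np.float64(0.1577), np.float64(0.1571), np.float64(0.1589)]
-8.89 [0.5398 0.0147] res
 [[1.8, 0.8], [1.4, -1.5], [-1.4, -0.2], [-1.8, 0.9]]
-8.5 [0.5399 0.0141] res
 [[-0.1, -0.6], [-0.6, -0.5], [0.9, 0.4], [-0.2, 0.6]]
-8.84 [0.5396 0.0144] res
 [[1.6, 0.6], [1.2, -1.6], [-1.6, -0.6], [-2.1, 0.6], [0.2, -0.4], [-0.8, -0.2], [0.7, 0.9], [0.1, 1.0], [0.6, -0.3]]
-8.89 [0.5393 0.0142] res
 [[0.1, -0.6], [-1.0, -0.4], [0.5, 0.7], [-0.0, 0.8], [0.4, -0.4]]
ledge corners in side [[276.5, 155.8], [283.6, 179.1], [271.8, 181.0], [265.6, 157.5]]
teal side bbox (266, 157, 18, 27)
finder
[[0.4855, -0.2594], [0.5277, -0.2623], [0.5202, -0.3675], [0.4786, -0.3649]]
-3.88 [ 0.503  -0.3135] res
 [[-1.7, 2.3], [2.0, 2.1], [2.0, -2.4], [-2.3, -1.9]]
bottom near [[0.4796, -0.3637], [0.5217, -0.3659]]
proj in top crop 0 [[61.0, 160.0], [66.0, 65.0], [292.0, 87.0], [288.0, 182.0]]
proj in top crop 0.03 [[76.0, 158.0], [82.0, 60.0], [314.0, 83.0], [309.0, 181.0]]
top [471. 250.] [4. 4.] [ 0.5008 -0.3426  0.03  ]
top [445.5 247.3] [9. 1.] [ 0.5054 -0.2826  0.03  ]
side [332.5 368. ] [8. 9.] [ 0.501  -0.3421  0.03  ]
side [320.5 336.5] [14.5  3.2] [ 0.5052 -0.2822  0.03  ]
```

```bash
cat >> h.py <<'E'
def rel(p,yaw_deg,tilt=True):
    o=robot.get_obs(); M=R.from_euler("xyz",o["eef_rot"])
    T=R.from_euler("xyz",[np.pi,0,np.radians(yaw_deg)])
    s=M.inv().apply(np.array(p)-o["position"])/.3; w=(M.inv()*T).as_rotvec()/np.pi
    print("rel",s.round(4).tolist(),w.round(4).tolist(),"mm",np.linalg.norm(s*300).round(1))
E
python3 -c "
from h import *
rel([.33,-.47,.38],50); rel([.503,-.3135,.30],85.9)"
```

```text
rel [0.7001, -0.3839, 0.0801] [-0.0005, -0.0001, -0.2021] mm 240.7
rel [1.3835, -0.7546, 0.3473] [-0.0005, -0.0003, -0.4015] mm 484.1
```

Request:
arm_command(
  series=[0.14,-0.077,0.016,0,0,-0.04,0.28,-0.154,0.032,0,0,-0.08,0.42,-0.23,0.048,0,0,-0.12,0.56,-0.307,0.064,0,0,-0.16,0.7,-0.384,0.08,0,0,-0.2,0.7,-0.384,0.08,0,0,-0.2],
  fingers=1,
)

```text
time_s: 0.85
position: [0.3336, -0.4668, 0.3801]
eef_rot: [-3.141, -0.003, 0.874]
ft_force: [-0.3, -0.7, 0.1]
gripper_width: 0.0854
grip_force: 0.0
```

```bash
python3 -c "
from h import *
rel([.503,-.3135,.28],85.9)"
```

```text
rel [0.7532, 0.1059, 0.3359] [0.0, -0.001, -0.1989] mm 249.5
```

Request:
arm_command(
  series=[0.15,0.02,0.067,0,0,-0.04,0.3,0.042,0.134,0,0,-0.08,0.45,0.063,0.2,0,0,-0.12,0.6,0.084,0.268,0,0,-0.16,0.753,0.106,0.336,0,0,-0.199,0.753,0.106,0.336,0,0,-0.199,0.753,0.106,0.336,0,0,-0.199,0.753,0.106,0.336,0,0,-0.199],
)

```text
time_s: 1.85
position: [0.4995, -0.3206, 0.2802]
eef_rot: [-3.141, 0.001, 1.488]
ft_force: [-0.5, -0.6, 0.4]
gripper_width: 0.0855
grip_force: 0.0
```

```bash
python3 -c "
from h import *
rel([.503,-.3135,.177],85.9)"
```

```text
rel [0.025, 0.0097, 0.3441] [-0.0001, 0.0005, -0.0036] mm 103.5
```

Request:
arm_command(
  series=[0.025,0.01,0.1,0,0,-0.0036,0.025,0.01,0.2,0,0,-0.0036,0.025,0.01,0.24,0,0,-0.0036,0.025,0.01,0.28,0,0,-0.0036,0.025,0.01,0.28,0,0,-0.0036,0.025,0.01,0.28,0,0,-0.0036],
)

```text
time_s: 2.6
position: [0.5045, -0.3118, 0.1967]
eef_rot: [3.14, 0.001, 1.502]
ft_force: [0.4, 0.3, -0.3]
gripper_width: 0.0856
grip_force: 0.0
```

```bash
python3 -c "
from h import *
rel([.503,-.3135,.177],85.9)
cv2.imwrite('pics/side1.png',snapshot('side')[:,:,::-1][200:,200:520].repeat(2,0).repeat(2,1))"
```

```text
rel [-0.0058, -0.0048, 0.0655] [0.0004, 0.0002, 0.001] mm 19.8
```

View pics/side1.png

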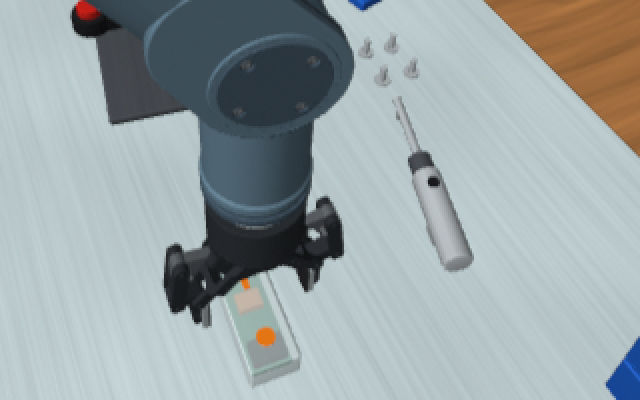

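The gripper straddles the finder's sides (finder near (250,330) in this crop), so I lower and close.

Request:
arm_command(
  series=[-0.003,-0.005,0.03,0,0,0.001,-0.006,-0.005,0.066,0,0,0.001,-0.006,-0.005,0.066,0,0,0.001,-0.006,-0.005,0.066,0,0,0.001],
)

```text
time_s: 3.15
position: [0.5026, -0.3132, 0.1759]
eef_rot: [-3.141, -0.0, 1.5]
ft_force: [-0.4, -0.2, -0.1]
gripper_width: 0.0856
grip_force: 0.0
```

Request:
arm_command(
  series=[0,0,0,0,0,0,0,0,0,0,0,0,0,0,0,0,0,0,0,0,0,0,0,0,0,0,0,0,0,0,0,0,0,0,0,0,0,0,0,0,0,0,0,0,0,0,0,0],
  fingers=-1,
)

```text
time_s: 4.15
position: [0.5029, -0.3133, 0.1766]
eef_rot: [3.141, 0.0, 1.5]
ft_force: [-0.5, 0.4, 5.5]
gripper_width: 0.0451
grip_force: 62.8
```

Request:
arm_command(
  series=[0,0,-0.05,0,0,0,0,0,-0.15,0,0,0,0,0,-0.3,0,0,0,0,0,-0.45,0,0,0,0,0,-0.6,0,0,0,0,0,-0.68,0,0,0,0,0,-0.68,0,0,0,0,0,-0.68,0,0,0],
)

```text
time_s: 5.15
position: [0.5019, -0.313, 0.3789]
eef_rot: [-3.139, -0.001, 1.499]
ft_force: [-0.4, 1.3, -3.2]
gripper_width: 0.0452
grip_force: 62.1
```

```bash
python3 -c "
from h import *
print(robot.get_obs()['position'])
rel([.52,-.12,.38],83); rel([.5503,.0833,.38],81.15)"
```

```text
[ 0.50188533 -0.31301175  0.37885957]
rel [0.646, 0.0144, -0.0033] [-0.0007, -0.0002, 0.0162] mm 193.9
rel [1.3292, 0.0668, -0.0028] [-0.0007, -0.0002, 0.0265] mm 399.3
```

Request:
arm_command(
  series=[0.1,0,-0.01,0,0,0.003,0.25,0.005,-0.03,0,0,0.006,0.4,0.01,-0.05,0,0,0.01,0.55,0.015,-0.06,0,0,0.013,0.7,0.02,-0.06,0,0,0.017,0.85,0.035,-0.06,0,0,0.02,0.98,0.05,-0.06,0,0,0.024,1.0,0.05,-0.06,0,0,0.0265,1.0,0.05,-0.06,0,0,0.0265],
)

```text
time_s: 6.28
position: [0.5385, -0.0152, 0.3968]
eef_rot: [-3.139, 0.001, 1.417]
ft_force: [-0.7, -1.2, -2.1]
gripper_width: 0.0453
grip_force: 62.0
```

```bash
python3 -c "
from h import *
print(robot.get_obs()['position'])
rel([.5503,.0833,.36],81.15)"
```

```text
[ 0.53849976 -0.01521031  0.39682332]
rel [0.3306, -0.0111, 0.1226] [-0.0008, 0.0002, 0.0002] mm 105.8
```

Request:
arm_command(
  series=[0.15,-0.005,0.02,0,0,0,0.28,-0.01,0.06,0,0,0,0.33,-0.011,0.1,-0.0008,0,0,0.33,-0.011,0.1,-0.0008,0,0,0.33,-0.011,0.1,-0.0008,0,0,0.33,-0.011,0.1,-0.0008,0,0],
)

```text
time_s: 7.02
position: [0.5512, 0.0815, 0.3684]
eef_rot: [3.138, 0.001, 1.414]
ft_force: [-0.2, 0.8, -1.4]
gripper_width: 0.045
grip_force: 62.0
```

Run:
```python
from h import *
o=robot.get_obs();print(o['position'],o['eef_rot'])
rel([.5503,.0833,.314],81.15)
s=snapshot("side")
for c in blobs(s,(4,140,60),(20,255,255),(225,100,330,220))[0][:3]: r=cv2.minAreaRect(c);print(np.round(r[0],1),np.round(r[1],1),cast("side",r[0],o['position'][2]-.176+.03).round(4))
a=cv2.resize(s[90:240,210:360],None,fx=4,fy=4,interpolation=2)
cv2.imwrite('pics/side2.png',a[:,:,::-1])
```

```text
[0.55120043 0.08152257 0.36844282] [3.13835472e+00 7.74468643e-04 1.41369075e+00]
rel [0.0055, -0.0045, 0.1815] [0.001, 0.0002, -0.0008] mm 54.5
[319.  116.5] [33. 20.] [0.6754 0.1151 0.2224]
[274.  143.5] [3. 6.] [0.5469 0.0526 0.2224]
[269.5 129. ] [6.6 2.2] [0.5558 0.11   0.2224]
```

View pics/side2.png

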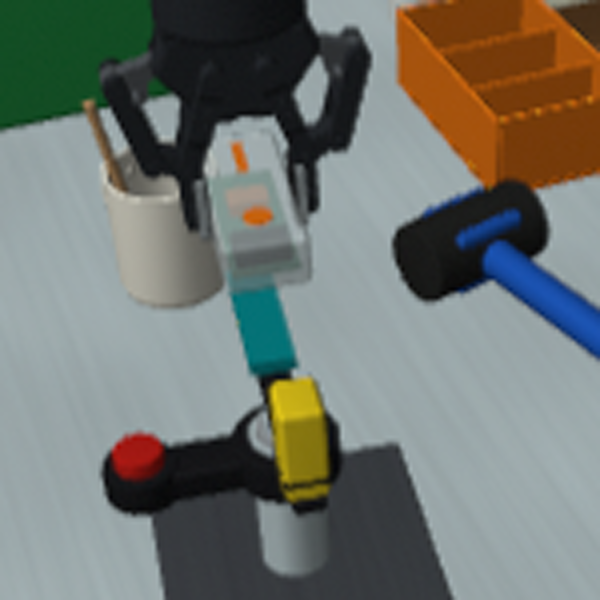

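Request:
arm_command(
  series=[0.003,-0.002,0.04,0.001,0,0,0.0055,-0.0045,0.1,0.001,0,0,0.0055,-0.0045,0.15,0.001,0,-0.0008,0.0055,-0.0045,0.17,0.001,0,-0.0008,0.0055,-0.0045,0.175,0.001,0,-0.0008,0.0055,-0.0045,0.175,0.001,0,-0.0008,0.0055,-0.0045,0.175,0.001,0,-0.0008],
)

```text
time_s: 7.95
position: [0.5502, 0.0851, 0.3161]
eef_rot: [3.141, -0.0, 1.419]
ft_force: [0.8, -0.3, -1.5]
gripper_width: 0.0446
grip_force: 62.0
```

```bash
python3 -c "
from h import *
print(robot.get_obs()['position'])
rel([.5503,.0833,.3125],81.15)"
```

```text
[0.55018448 0.08512773 0.31606617]
rel [-0.006, 0.0013, 0.0119] [0.0001, -0.0001, 0.0007] mm 4.0
```

Request:
arm_command(
  series=[-0.004,0.001,0.003,0,0,0,-0.004,0.001,0.006,0,0,0,-0.004,0.001,0.009,0,0,0,-0.004,0.001,0.009,0,0,0],
)

```text
time_s: 8.45
position: [0.55, 0.0838, 0.3128]
eef_rot: [-3.141, 0.0, 1.419]
ft_force: [-0.4, -0.3, -1.9]
gripper_width: 0.0449
grip_force: 62.0
```

```bash
python3 -c "
from h import *
print(robot.get_obs()['position'])
rel([.5503,.0833,.3125],81.15)"
```

```text
[0.55001521 0.08384463 0.31275625]
rel [-0.0017, 0.0012, 0.0009] [-0.0003, 0.0, 0.0008] mm 0.7
```

Not yet in contact; small steps further.

Request:
arm_command(
  series=[-0.001,0,0.002,0,0,0,-0.001,0,0.004,0,0,0,-0.001,0,0.004,0,0,0],
)

```text
time_s: 8.82
position: [0.5501, 0.0839, 0.3124]
eef_rot: [-3.142, -0.0, 1.419]
ft_force: [-2.3, 0.1, 5.2]
gripper_width: 0.0447
grip_force: 63.0
```

Request:
arm_command(
  series=[0,0,0.002,0,0,0,0,0,0.004,0,0,0,0,0,0.004,0,0,0],
)

```text
time_s: 9.2
position: [0.5502, 0.0841, 0.3122]
eef_rot: [3.141, -0.0, 1.419]
ft_force: [-5.1, -0.2, 13.4]
gripper_width: 0.0449
grip_force: 64.2
```

Request:
arm_command(
  series=[0,0,-0.004,0,0,0,0,0,-0.005,0,0,0],
)

```text
time_s: 9.45
position: [0.5501, 0.0838, 0.3124]
eef_rot: [-3.142, -0.0, 1.419]
ft_force: [-2.0, 0.2, 3.3]
gripper_width: 0.0449
grip_force: 62.5
```

Request:
arm_command(
  series=[0,0,0,0,0,0,0,0,0,0,0,0,0,0,0,0,0,0,0,0,0,0,0,0,0,0,0,0,0,0,0,0,0,0,0,0,0,0,0,0,0,0,0,0,0,0,0,0],
  fingers=1,
)

```text
time_s: 10.45
position: [0.55, 0.0836, 0.312]
eef_rot: [-3.141, 0.0, 1.419]
ft_force: [0.6, 0.7, -0.1]
gripper_width: 0.0862
grip_force: 0.0
```

Request:
arm_command(
  series=[0,0,-0.03,0,0,0,0,0,-0.1,0,0,0,0,0,-0.2,0,0,0,0,0,-0.3,0,0,0,0,0,-0.35,0,0,0,0,0,-0.35,0,0,0],
)

```text
time_s: 11.2
position: [0.5503, 0.0836, 0.4178]
eef_rot: [3.14, -0.0, 1.419]
ft_force: [0.2, -0.3, 0.3]
gripper_width: 0.0855
grip_force: 0.0
```

Run:
```python
from h import *
print(robot.get_obs()['position'])
s=snapshot("side")
for c in blobs(s,(4,140,60),(20,255,255),(225,130,310,220))[0][:3]: r=cv2.minAreaRect(c);print(np.round(r[0],1),np.round(r[1],1),cast("side",r[0],.166).round(4))
a=cv2.resize(s[90:240,210:360],None,fx=4,fy=4,interpolation=2)
cv2.imwrite('pics/side3.png',a[:,:,::-1])
rel([.4605,.027,.40],81.15)
```

```text
[0.55028592 0.0836148  0.41783339]
[275.  164.5] [3. 6.] [0.5455 0.0564 0.166 ]
[270.6 149.9] [6.3 2.2] [0.554 0.113 0.166]
rel [-0.2312, -0.2662, 0.056] [-0.0002, 0.0001, 0.0007] mm 107.1
```

View pics/side3.png

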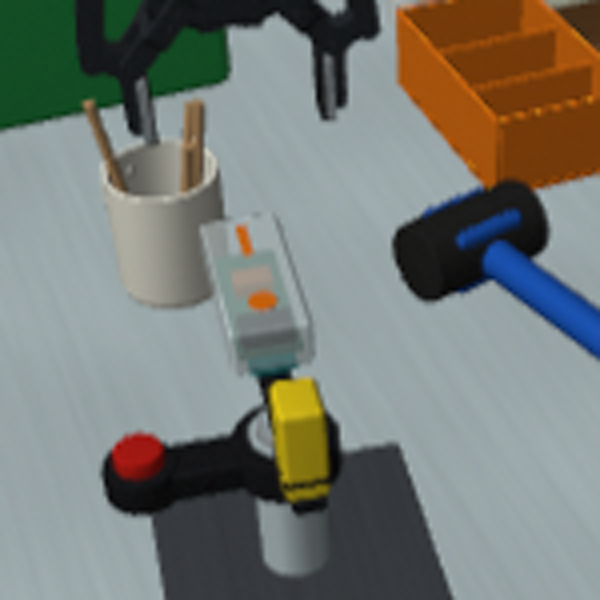

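Finder lies squarely on the ledge (about (255,290) in the crop), its marks giving a centre within ~1 mm. Now to the button, turning the gripper so its wide side stays clear of the finder.

Request:
arm_command(
  series=[-0.04,-0.1,0,0,0,0.05,-0.09,-0.2,0,0,0,0.1,-0.15,-0.266,0,0,0,0.15,-0.23,-0.266,0,0,0,0.2,-0.23,-0.266,0,0,0,0.25,-0.23,-0.266,0,0,0,0.3,-0.23,-0.266,0,0,0,0.35,-0.23,-0.266,0,0,0,0.4,-0.23,-0.266,0,0,0,0.45,-0.23,-0.266,0,0,0,0.5],
  fingers=-1,
)

```text
time_s: 12.5
position: [0.4603, 0.0273, 0.4156]
eef_rot: [3.141, 0.003, -0.157]
ft_force: [0.4, 0.0, -0.4]
gripper_width: -0.0002
grip_force: 0.0
```

Request:
arm_command(
  series=[0,0,0.1,0,0,0,0,0,0.2,0,0,0,0,0,0.3,0,0,0,0,0,0.34,0,0,0,0,0,0.34,0,0,0],
)

```text
time_s: 13.12
position: [0.4603, 0.0274, 0.3142]
eef_rot: [3.141, 0.003, -0.152]
ft_force: [-0.5, -0.3, 0.3]
gripper_width: -0.0002
grip_force: 0.0
```

```bash
python3 -c "
from h import *
o=robot.get_obs();print(o['position'],o['gripper_width'])
rel([.4605,.027,.285],-8.85)"
```

```text
[0.46026738 0.0274288  0.31420987] -0.00020840267677051254
rel [0.0013, 0.0012, 0.0974] [0.0002, 0.001, 0.0008] mm 29.2
```

Request:
arm_command(
  series=[0,0,0.05,0,0,0,0,0,0.08,0,0,0,0,0,0.09,0,0,0,0,0,0.1,0,0,0,0,0,0.11,0,0,0,0,0,0.115,0,0,0,0,0,0.12,0,0,0,0,0,0.12,0,0,0],
)

```text
time_s: 14.12
position: [0.4607, 0.0275, 0.279]
eef_rot: [-3.141, 0.0, -0.152]
ft_force: [0.0, 0.2, -0.4]
gripper_width: -0.0
grip_force: 0.1
```

Request:
arm_command(
  series=[0,0,0.004,0,0,0,0,0,0.007,0,0,0,0,0,0.007,0,0,0],
)

```text
time_s: 14.5
position: [0.4608, 0.0275, 0.2774]
eef_rot: [3.141, 0.0, -0.152]
ft_force: [-2.0, -0.4, 8.6]
gripper_width: -0.0
grip_force: 4.6
```

Request:
arm_command(
  series=[0,0,0.003,0,0,0,0,0,0.005,0,0,0,0,0,0.005,0,0,0],
)

```text
time_s: 14.88
position: [0.4608, 0.0276, 0.2772]
eef_rot: [3.141, 0.0, -0.152]
ft_force: [-8.2, -0.4, 29.9]
gripper_width: -0.0001
grip_force: 14.1
```

Request:
arm_command(
  series=[0,0,0.003,0,0,0,0,0,0.003,0,0,0],
)

```text
time_s: 15.12
position: [0.4609, 0.0276, 0.2771]
eef_rot: [3.141, 0.0, -0.152]
ft_force: [-11.2, -0.7, 40.0]
gripper_width: 0.0002
grip_force: 19.9
```

Hard stop at 0.277 (= 8 mm of travel). Retreat up.

Request:
arm_command(
  series=[0,0,-0.05,0,0,0,0,0,-0.2,0,0,0,0,0,-0.35,0,0,0,0,0,-0.5,0,0,0,0,0,-0.5,0,0,0,0,0,-0.5,0,0,0],
)

```text
time_s: 15.88
position: [0.4604, 0.0273, 0.4239]
eef_rot: [3.141, 0.001, -0.152]
ft_force: [0.1, -0.6, -1.0]
gripper_width: -0.0006
grip_force: 0.0
```

Run:
```python
from h import *
o=robot.get_obs();print(o['position'],o['ft_force'])
t=snapshot("side")
for k,l,h,b in (("yel",(20,150,60),(32,255,255),(225,150,310,240)),("red",(0,170,60),(6,255,255),(225,150,310,240)),("or",(7,140,60),(18,255,255),(225,130,290,180))):
  for c in blobs(t,l,h,b)[0][:2]: print(k,cv2.contourArea(c),cv2.boundingRect(c))
# knob top corners in side view from fit
th=np.radians(-8.85);M=np.array([[np.cos(th),-np.sin(th)],[np.sin(th),np.cos(th)]]);m=np.array([.5396,.0144])
for l in((12,-50),(12,-80),(-12,-80),(-12,-50)):
  print(proj("side",[*(m+M@np.array(l)/1000),.186]).round(1))
rel([.5296,-.0498,.42],81.15)
cv2.imwrite('pics/side4.png',cv2.resize(t[130:240,220:330],None,fx=5,fy=5,interpolation=2)[:,:,::-1])
```

```text
[0.46040915 0.02730606 0.42391605] [ 0.08863568 -0.57525402 -1.00746653]
yel 333.5 (277, 185, 16, 31)
red 80.0 (238, 201, 13, 9)
or 15.0 (272, 163, 7, 4)
or 8.0 (269, 147, 4, 7)
[288.4 182.7]
[291.4 192.3]
[279.1 194.5]
[276.4 184.7]
rel [0.2674, 0.219, 0.0108] [-0.0005, 0.0008, -0.4992] mm 103.8
```

View pics/side4.png

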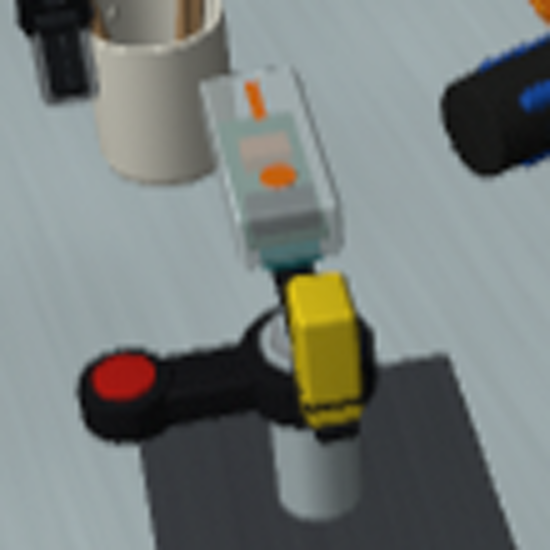

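Button is down (red disc nearly flush at (122,378)), finder unmoved, knob where predicted. Go above the knob.

Request:
arm_command(
  series=[0.03,0.02,0,0,0,-0.05,0.06,0.05,0,0,0,-0.1,0.1,0.1,0,0,0,-0.15,0.15,0.15,0,0,0,-0.2,0.2,0.2,0,0,0,-0.25,0.269,0.22,0,0,0,-0.3,0.269,0.22,0,0,0,-0.35,0.269,0.22,0,0,0,-0.4,0.269,0.22,0,0,0,-0.45,0.269,0.22,0,0,0,-0.499],
  fingers=1,
)

```text
time_s: 17.18
position: [0.5301, -0.05, 0.4227]
eef_rot: [-3.138, -0.0, 1.421]
ft_force: [0.9, -0.3, 0.2]
gripper_width: 0.0852
grip_force: 0.0
```

Request:
arm_command(
  series=[0,0,0.05,0,0,0,0,0,0.13,0,0,0,0,0,0.13,0,0,0,0,0,0.13,0,0,0],
)

```text
time_s: 17.68
position: [0.5306, -0.0499, 0.3852]
eef_rot: [-3.14, -0.0, 1.415]
ft_force: [0.7, -1.0, -0.1]
gripper_width: 0.0852
grip_force: 0.0
```

```bash
python3 -c "
from h import *
o=robot.get_obs();print(o['position'],o['gripper_width'])
rel([.530,-.050,.316],81.15)"
```

```text
[ 0.53055366 -0.04987098  0.3852479 ] 0.0852135999469592
rel [-0.0007, -0.0015, 0.2308] [-0.0004, -0.0001, -0.0006] mm 69.3
```

Request:
arm_command(
  series=[0,-0.001,0.07,0,0,0,0,-0.001,0.14,0,0,0,0,-0.001,0.19,0,0,0,0,-0.001,0.22,0,0,0,0,-0.001,0.23,0,0,0,0,-0.001,0.23,0,0,0],
)

```text
time_s: 18.42
position: [0.5304, -0.05, 0.3168]
eef_rot: [-3.141, -0.0, 1.415]
ft_force: [0.1, -0.7, -0.6]
gripper_width: 0.0851
grip_force: 0.0
```

Request:
arm_command(
  series=[0,0,0,0,0,0,0,0,0,0,0,0,0,0,0,0,0,0,0,0,0,0,0,0,0,0,0,0,0,0,0,0,0,0,0,0,0,0,0,0,0,0,0,0,0,0,0,0],
  fingers=-1,
)

```text
time_s: 19.42
position: [0.5301, -0.05, 0.3167]
eef_rot: [-3.141, 0.0, 1.415]
ft_force: [-2.9, -0.5, 5.4]
gripper_width: 0.0233
grip_force: 60.0
```

Request:
arm_command(
  series=[0,0,-0.008,0,0,0,0,0,-0.02,0,0,0,0,0,-0.04,0,0,0,0,0,-0.06,0,0,0,0,0,-0.08,0,0,0,0,0,-0.1,0,0,0,0,0,-0.12,0,0,0,0,0,-0.14,0,0,0,0,0,-0.155,0,0,0,0,0,-0.165,0,0,0],
)

```text
time_s: 20.68
position: [0.53, -0.0499, 0.3662]
eef_rot: [-3.141, 0.0, 1.416]
ft_force: [-1.6, 1.1, -6.5]
gripper_width: 0.0237
grip_force: 59.2
```

Request:
arm_command(
  series=[0,0,-0.008,0,0,0,0,0,-0.016,0,0,0,0,0,-0.024,0,0,0,0,0,-0.032,0,0,0,0,0,-0.04,0,0,0,0,0,-0.048,0,0,0,0,0,-0.056,0,0,0,0,0,-0.064,0,0,0,0,0,-0.072,0,0,0,0,0,-0.08,0,0,0],
)

```text
time_s: 21.92
position: [0.5301, -0.0499, 0.39]
eef_rot: [-3.14, -0.0, 1.416]
ft_force: [-1.8, 2.9, -9.6]
gripper_width: 0.0235
grip_force: 59.3
```

Request:
arm_command(
  series=[0,0,-0.012,0,0,0,0,0,-0.028,0,0,0,0,0,-0.044,0,0,0,0,0,-0.06,0,0,0,0,0,-0.076,0,0,0,0,0,-0.092,0,0,0,0,0,-0.108,0,0,0,0,0,-0.122,0,0,0,0,0,-0.134,0,0,0,0,0,-0.142,0,0,0],
)

```text
time_s: 23.18
position: [0.5302, -0.0499, 0.4327]
eef_rot: [-3.141, 0.0, 1.416]
ft_force: [-3.3, 2.5, -11.1]
gripper_width: 0.0232
grip_force: 59.4
```

Request:
arm_command(
  series=[0,0,-0.004,0,0,0,0,0,-0.008,0,0,0,0,0,-0.012,0,0,0,0,0,-0.014,0,0,0,0,0,-0.016,0,0,0,0,0,-0.016,0,0,0],
)

```text
time_s: 23.92
position: [0.5302, -0.0499, 0.437]
eef_rot: [-3.141, -0.0, 1.416]
ft_force: [-3.3, 3.5, -14.0]
gripper_width: 0.0232
grip_force: 59.7
```

Request:
arm_command(
  series=[0,0,-0.002,0,0,0,0,0,-0.004,0,0,0,0,0,-0.004,0,0,0,0,0,-0.004,0,0,0],
)

```text
time_s: 24.42
position: [0.5301, -0.0499, 0.4373]
eef_rot: [-3.14, -0.001, 1.416]
ft_force: [0.5, 4.3, -24.8]
gripper_width: 0.0231
grip_force: 60.5
```

Run:
```python
from h import *
o=robot.get_obs();print(o['position'],o['ft_force'])
t=snapshot("side"); u=snapshot("top")
for c in blobs(t,(4,140,60),(20,255,255),(225,60,300,200))[0][:3]: r=cv2.minAreaRect(c);print(np.round(r[0],1),np.round(r[1],1),cast("side",r[0],.286).round(4))
cv2.imwrite('pics/side5.png',np.hstack([cv2.resize(t[50:260,200:350],(400,560)),cv2.resize(u[150:290,220:320],(400,560))])[:,:,::-1])
```

```text
[ 0.53008579 -0.04986531  0.4372681 ] [  0.54578558   4.29996833 -24.83183966]
[297.5  70. ] [20.  3.] [0.6712 0.233  0.286 ]
```

View pics/side5.png

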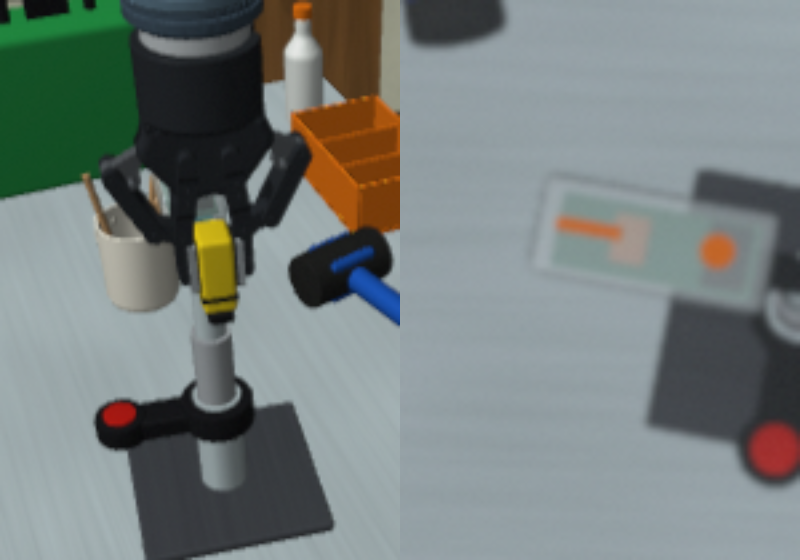

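Both tubes are out. Pulling 0.3 mm further raised the force by about 11 N, so the mast is at its hard stop. The finder still lies square on the ledge (orange dot at (717,250), bar at (590,228)).

```bash
python3 -c "
from rig import close_job
print(close_job())"
```

```text
the job is handed in; nothing more can be done
None
```

The job is handed in: the finder is centred on the ledge, the button is pushed to its stop, and the mast is held by its knob at the full 120 mm lift. It took about 24 of the 72 s.

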